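# Fetch the third kiln post from its tilt-out bin

### The job

The kiln shelf still lacks its third post: tilt the clear bin that holds the tall square posts fully forward, take one post out of it and stand it upright on the empty bare patch of the shelf, setting it down gently rather than dropping it. Then tilt the bin back until it is fully shut, with its other post still inside. Leave the bin of short round posts shut, and do not disturb the posts and the bowl on the shelf or the things lying about the bench.

Things in the scene. Friction and masses are not known exactly. Their poses are not given: they have to be found in the camera images.
- rack: Level wooden board 420 x 190, 18 high, that carries two tilt-bin modules side by side (4 mm apart), facing roughly the robot. Which module is on the left varies. Origin: bench level, below the middle of the modules' fronts; x to the back, y along the front.
- module_sq: Module of the tall square posts: grey housing 200 wide (y), 150 deep (x), 181 high, with a flat clear roof (top at 181) and a mostly open back, fixed on the board. Origin: middle of its front edge, underside (18 above the bench); x points from front to back, y along the front, z up. A clear tilt-out bin sits in it, its front level with the housing's front.
- bin_sq (a joint): Tilt of the bin of square posts, rad: 0 shut, 0.65 fully forward (stop); its top moves to the module's -x. It turns about the module's y through bin_sq_pivot. Bin 0.45 kg, swings with little friction: let go below about 0.3 it falls shut by its weight, above about 0.55 it falls forward to the stop and stays.
- bin_sq_pivot (a point): Middle of the pivot line, at the bottom front edge of that bin, 12 above the module's origin. Does not move with the bin; axes as the module's.
- bin_sq_handle (a point): Middle of that bin's steel bow handle: bar 10 thick, 100 long along y, 140 above the pivot and 44 in front of it when shut, 35 free between bar and front panel, 10 mm legs at its ends; the panel's top edge is 10 above the bar. A finger fits behind it from above. Moves with the bin: x into the bin, z up along the front panel.
- bin_sq_floor (a point): Middle of that bin's inner floor, 4 above the pivot and 48 behind it when shut; moves with the bin. Bin: clear 4 mm walls, open top, inside 182 wide, 96 deep at the floor; front panel 150 high, sides sloping down to an 82 high back wall. Its two posts stand on end side by side near the front, some 82 between centres.
- post_c: Square kiln post, pale buff refractory, 38 x 38 x 140, about 0.32 kg, a dark hole in each end; stands in the bin. When the bin is tilted it leans flat against the inside of the front panel at the bin's angle, its top towards the robot. Origin: its centre; z along its length, x and y square to its faces.
- post_d: The other, identical square post in the same bin. Either one may be taken.
- paddle: Flat wooden beating paddle, 230 long, 55 wide, 12 thick, lying on the bench in front of the robot. Origin: on its underside, near the handle end of the blade; x along it.
- kiln_shelf: Round kiln shelf, 280 in diameter, 16 thick, white-washed top with three round buff bare patches 68 in diameter, 100 from its centre and 120 degrees apart. Fixed on the bench. Origin: middle of its underside, z up; turned any way.
- patch (a point): Centre of the empty bare patch, on the top of the shelf (16 above the bench); the two others carry posts.
- post_a: Square post 38 x 38 x 140, the same kind, standing on the shelf (loose). Origin: its centre.
- post_b: The other square post standing on the shelf (loose). Origin: its centre.
- bowl: Small bisque bowl, 78 across, 46 high, loose, at the middle of the shelf. Origin: middle of its underside.
- module_rd: The other module, of the same make and size, whose bin holds two short round posts (45 in diameter, 70 long) and stays shut. Origin and axes as for module_sq; its handle sits at the same place on its bin.
- bin_rd (a joint): Tilt of that other bin, rad; 0 shut.
- mug_a: Terracotta mug, 80 across, 88 high, loose on the bench near the robot's left. Origin: middle of its underside.
- mug_b: Pale bisque mug, 76 across, 82 high, loose on the bench to the right of the shelf. Origin: middle of its underside.
- glaze_jar: Grey jar with white lid, 72 across, 95 high, loose on the bench between shelf and bins, at the back. Origin: middle of its underside.
- brush: Brush 190 long lying on the bench to the right of the shelf. x along it.
There are look-alikes about, which are no part of the job. Leave any green look-alike of the post_d alone.

How it is judged:
On the way, in this order (a step that is already met when the one before it is completed fails the run):
1. the bin of square posts is tilted fully forward (value of joint bin_sq above 0.58 rad), for 0.2 s.
2. one of its posts stands upright on the empty patch, let go (((horizontal distance between post_c and patch below 0.018 m and angle between the z axis of post_c and the z axis of kiln_shelf, either way round below 0.06 rad and z of post_c in the frame of kiln_shelf between 0.082 and 0.091 m and linear speed of post_c below 0.02 m/s and contact force between the fingers and post_c below 0.1 N) or (horizontal distance between post_d and patch below 0.018 m and angle between the z axis of post_d and the z axis of kiln_shelf, either way round below 0.06 rad and z of post_d in the frame of kiln_shelf between 0.082 and 0.091 m and linear speed of post_d below 0.02 m/s and contact force between the fingers and post_d below 0.1 N))), for 0.2 s.
At the end, for the whole second after the job is handed in: One post from the bin stands upright (0.06 rad) on the empty patch, within 18 mm of its centre, at rest; its fellow is still in the bin; both bins are shut (below 0.04 rad); the shelf's two posts (12 mm, 0.06 rad) and bowl (15 mm) are where they were (((horizontal distance between post_c and patch below 0.018 m and angle between the z axis of post_c and the z axis of kiln_shelf, either way round below 0.06 rad and z of post_c in the frame of kiln_shelf between 0.082 and 0.091 m and linear speed of post_c below 0.02 m/s and x of post_d in the frame of bin_sq_floor between -0.05 and 0.06 m and y of post_d in the frame of bin_sq_floor between -0.092 and 0.092 m and z of post_d in the frame of bin_sq_floor between 0 and 0.1 m) or (horizontal distance between post_d and patch below 0.018 m and angle between the z axis of post_d and the z axis of kiln_shelf, either way round below 0.06 rad and z of post_d in the frame of kiln_shelf between 0.082 and 0.091 m and linear speed of post_d below 0.02 m/s and x of post_c in the frame of bin_sq_floor between -0.05 and 0.06 m and y of post_c in the frame of bin_sq_floor between -0.092 and 0.092 m and z of post_c in the frame of bin_sq_floor between 0 and 0.1 m)) and value of joint each of bin_sq, bin_rd below 0.04 rad and distance of bowl from where it was at the start of the episode below 0.015 m and distance of each of post_a, post_b from where it was at the start of the episode below 0.012 m and angle between the z axis of each of post_a, post_b and the z axis of kiln_shelf, either way round below 0.06 rad); the robot touches nothing.
It fails at once if a post already standing on the shelf is knocked (moved more than 20 mm) (distance of any of post_a, post_b from where it was at the start of the episode above 0.02 m).
It fails at once if the bowl on the shelf is moved more than 20 mm (distance of bowl from where it was at the start of the episode above 0.02 m).
It fails at once if the bin of round posts is tilted open (more than 0.15 rad) (value of joint bin_rd above 0.15 rad).
It fails at once if a mug, the jar, the paddle or the brush is moved more than 40 mm (distance of any of mug_a, mug_b, glaze_jar, paddle, brush from where it was at the start of the episode above 0.04 m).
It fails at once if a post is dropped onto the shelf (falls free at more than 0.6 m/s, a drop of about 20 mm) ((horizontal distance between post_c and kiln_shelf below 0.18 m and linear speed of post_c above 0.6 m/s and contact force between the fingers and post_c below 0.2 N) or (horizontal distance between post_d and kiln_shelf below 0.18 m and linear speed of post_d above 0.6 m/s and contact force between the fingers and post_d below 0.2 N)).
It also fails if it takes over 72 s, if anything falls off the work surface, if the arm or the gripper's body presses on something with over 40 N, if the wrist force passes 120 N, or if a joint passes its speed limit or range.

### The arm

A 6-joint arm with a two-finger parallel gripper is mounted at the origin on the work surface. World frame = base frame: x ahead of the robot, y to its left, z up, the work surface at z = 0. Lengths are in m, angles in rad, forces in N, time in s.
With the tool pointing down it reaches from about 0.35 to 0.85 m from the base axis. Payload 8.1 kg.
Tool frame: the origin (TCP) lies midway between the tips of the shut fingers; the grasp point (between the pads) lies 19 mm behind it; z points along the fingers, y is the line along which they close (so a half turn about z gives the same grasp; the last joint's range is limited). The gripper opens to 93 mm and grips with 3 to 60 N. Pads are 15 mm wide; open, the fingers measure 128 mm over their backs; the gripper's body (75 mm by 188 mm) begins 65 mm behind the grasp point.
Start: joints at [-1.235, 0.13, 1.488, -0, 1.523, -0.085], TCP at [0.245, -0.548, 0.219] pointing down, gripper open.
Joint ranges: [-2.96, 2.96], [-0.89, 2.26], [0.02, 2.5], [-1.34, 4.48], [0, 2.73], [-2.66, 2.66]. Speed limits (rad/s): [2.39, 2.39, 2.79, 3.14, 3.14, 3.14].

### API

Orientations are given as a unit quaternion [w, x, y, z].
In Python, from plant import monitor, cams, order gives the robot as it stands. The module is installed in compiled form; this text tells all that it offers.
- The arm moves only by the tool drive_tool, never from a script. Its arguments are lists of equal length, an entry for each row: "claw": the closure, from 0 (fully open) to 1 (shut); "linear": the shift along the tool's x, y, z in m, a list of three; "rotation": the turn, a rotation vector about the tool's x, y, z in degrees, a list of three. In form: {"claw": [claw, ...], "linear": [[tx, ty, tz], ...], "rotation": [[ax, ay, az], ...]}. A call has 1 to 20 rows; each row shifts and turns the commanded pose from where the row before left it, along the tool's axes as they then stand; what a row does not reach is not made up. A row lasts 1/10 s, in which the tool goes at most 50 mm and 8.59 degrees, less where a joint would pass 70% of its speed; a pose out of reach is approached as far as the arm can. A call is refused whole if a number of a shift passes 0.05 or a number of a turn 8.59, either way. A call with a gripper value outside its range is refused whole. The fingers move at their own pace and stop on an object; "force" is the grip in N (left out, the last holds). Time passes only in rows, so rows that do not move let the fingers close. It gives the time, the measured TCP pose, the force, the opening and the grip force at its end, in the units of the state.
- monitor.get_state(): the state, without advancing time (a new reading comes with each control period).
- cams.grab_frame(name): name is "scene" or "top" or "wrist"; returns a dict with "image" (420x560x3 uint8, red, green, blue), "vfov" (degrees; the focal length in pixels is half the picture's height over the tangent of half this angle, whatever the lens; pixels are square), "cx", "cy" (the principal point, pixels), "R" (3x3) and "t" (3): a world point X has camera coordinates R X + t; the wrist camera has in their place "T_tool_cam" (4x4, takes a point from camera to tool coordinates, whose origin is the TCP and whose axes are the flange's). Camera axes: x right, y down, z forward; pixel columns grow to the right and rows downward; lengths in m; the calibration is good to about 2 mm. A picture is of the moment at which its call begins: read the wrist's pose just before it. There is no depth.
- order.sign_off(): hands the job in; it is judged then, once.
The state is a dict: "t": time; "joint_pos": joint angles; "qd": joint speeds; "joint_torque": joint torques, N m; "ee_pos": TCP position; "eef_rot": TCP orientation; "force": force on the tool from outside, world axes, zero at the start; "ft_torque": the same for the moment, N m; "width": finger opening in m; "grasp_force": force on a finger pad.
Only numpy, scipy, OpenCV 4.12 (cv2) and the standard library are available. Lean on these libraries where they do the work, as an engineer would, in place of code of your own. Each camera call takes 0.05 s, during which the arm holds its last target. There are 200 camera calls.

## Working session

There is one attempt and no reset: what is moved stays moved. The work goes in short steps, Python scripts to look and compute and a tool call to move; the robot and the scene stay as the last step left them, time stands still between calls to the robot, and variables do not carry over. Pictures are saved under pics/ and viewed, at most 10 in all, crops included, and the job is handed in when it is done.

Besides the shell and the picture viewer there is one more tool, called after "Request:" as a command line: name --argument value ..., lists and objects as JSON in quotes. drive_tool: Moves the arm, as the interface text tells. Its arguments: {"type":"object","properties":{"claw":{"type":"array"},"linear":{"type":"array"},"rotation":{"type":"array"},"force":{"type":"number"}},"required":["claw","linear","rotation"]}

```bash
mkdir -p pics
python3 - <<'E'
from plant import monitor,cams
import cv2,numpy as np,pickle
print(monitor.get_state())
for n in("scene","top"):
    f=cams.grab_frame(n); pickle.dump(f,open(f"{n}0.pkl","wb"))
    cv2.imwrite(f"pics/{n}0.png",cv2.resize(f["image"][...,::-1],(784,588),interpolation=cv2.INTER_CUBIC))
    print(n,f["vfov"],f["cx"],f["cy"],f["R"],f["t"],f.keys())
E
```

```text
{'t': 0.0, 'joint_pos': array([-1.23541017e+00,  1.31168190e-01,  1.48929320e+00,  4.76963318e-06,
        1.52297870e+00, -8.53972597e-02]), 'qd': array([-2.78288916e-04, -9.52367562e-04, -8.34016329e-04,  4.49352319e-04,
       -8.15232915e-05,  1.79886908e-03]), 'joint_torque': array([ 5.23062988e-05, -5.59837067e+01, -4.91763926e+01,  7.67787010e-02,
        3.56096460e-02, -1.78631944e-04]), 'ee_pos': array([ 0.24492012, -0.54710929,  0.2175756 ]), 'eef_rot': array([-9.16808209e-04,  9.77948792e-01,  2.08842782e-01, -1.12795775e-04]), 'force': array([-0.34393809,  0.10628551,  0.15457596]), 'ft_torque': array([-0.01290609, -0.00783011,  0.01366093]), 'grasp_force': 0.0, 'width': 0.09325524774633603}
scene 56.2829436414622 272.7741922267697 208.70187544540175 [[ 0.81270317  0.58259212  0.00999925]
 [ 0.50584966 -0.69692425 -0.50834311]
 [-0.28918797  0.41819017 -0.86109657]] [-0.41027795 -0.2302719   1.34532479] dict_keys(['image', 'vfov', 'cx', 'cy', 'R', 't'])
top 57.997939354557076 277.8869279401353 209.23493401647002 [[ 0.00725336 -0.99991784  0.01056846]
 [-0.9964067  -0.00811896 -0.08430758]
 [ 0.08438646 -0.00991897 -0.99638373]] [-0.05979445  0.54966412  1.35179956] dict_keys(['image', 'vfov', 'cx', 'cy', 'R', 't'])
```

View pics/scene0.png

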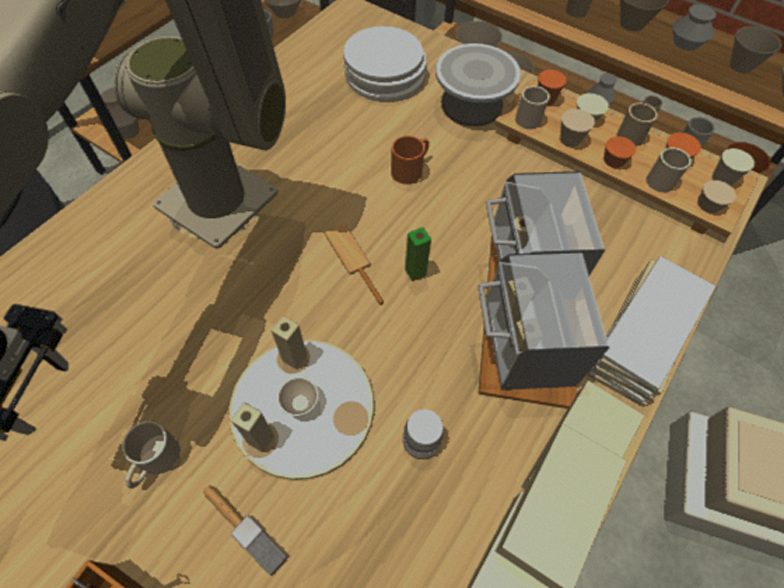

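View pics/top0.png

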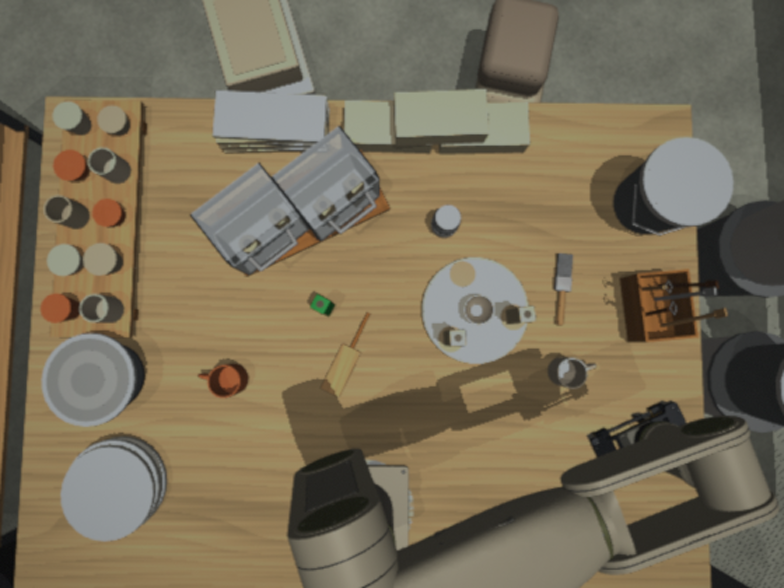

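The scene and top pictures show two modules at the back left. These could be mistaken for the wanted post (top-picture pixels in the 784x588 view):
- Contents of the right module: (326,210) and (354,187).
- Contents of the left module: (251,245) and (282,220).
- Shelf posts: (456,338) and (526,314).
- Green look-alike: (321,304).

The empty patch is at (462,273). Next I check the choice of module in one close crop.

Run:
```python
import cv2,numpy as np,pickle
a=pickle.load(open("scene0.pkl","rb"))["image"];b=pickle.load(open("top0.pkl","rb"))["image"]
A=cv2.resize(a[118:290,336:440],None,fx=3.4,fy=3.4,interpolation=cv2.INTER_CUBIC)
B=cv2.resize(b[85:200,130:280],None,fx=2.9,fy=2.9,interpolation=cv2.INTER_CUBIC)
c=np.zeros((590,800,3),np.uint8);c[:A.shape[0],:A.shape[1]]=A;c[:B.shape[0],360:360+B.shape[1]]=B
cv2.imwrite("pics/crop.png",c[...,::-1])
```

```text
(no output)
```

View pics/crop.png

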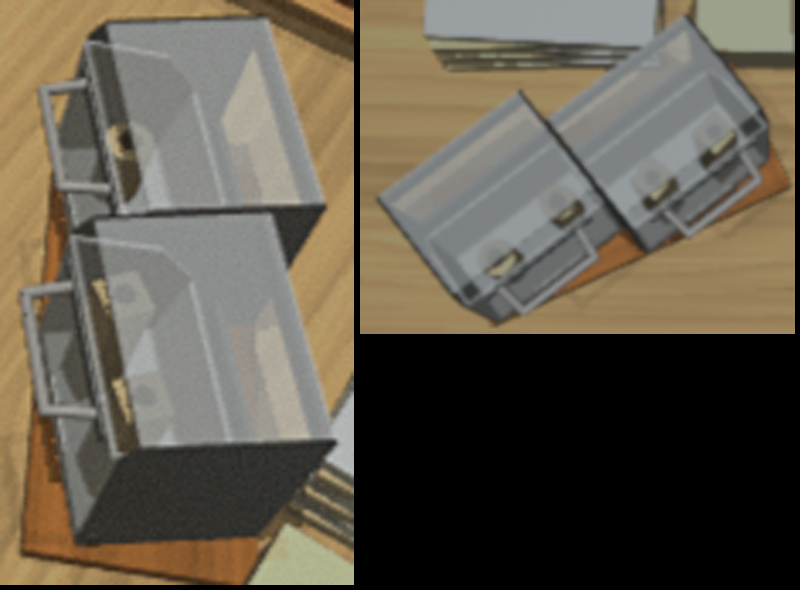

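The crop settles it. The near (right-hand) module holds two tall posts with square tops and small holes, in the scene crop at (128,295) and (145,390). The far (left-hand) module shows a short round one at (122,143). So the right module is module_sq. Next I fit the rack pose and the patch.

```bash
cat > h.py <<'E'
import numpy as np,pickle,cv2
from scipy.optimize import least_squares
def proj(f,P):
    P=np.atleast_2d(P);c=P@np.array(f["R"]).T+f["t"];F=210/np.tan(np.radians(f["vfov"]/2))
    return np.c_[f["cx"]+F*c[:,0]/c[:,2],f["cy"]+F*c[:,1]/c[:,2]]
def ray(f,uv,z):
    F=210/np.tan(np.radians(f["vfov"]/2));R=np.array(f["R"])
    o=-R.T@f["t"];d=R.T@np.array([(uv[0]-f["cx"])/F,(uv[1]-f["cy"])/F,1])
    return o+d*(z-o[2])/d[2]
E
python3 - <<'E'
from h import *
S=pickle.load(open("scene0.pkl","rb"));T=pickle.load(open("top0.pkl","rb"))
sc=lambda x,y:(336+x/3.4-.35,118+y/3.4-.35); tp=lambda x,y:(130+(x-360)/2.9-.35,85+y/2.9-.35)
# rack-frame points (module origin y=-102 right, +102 left)
H=.199;m=[]
def add(f,c,p):m.append((f,c,p))
add(S,sc(337,441),(.15,-.202,H));add(S,sc(118,455),(0,-.202,H));add(S,sc(272,212),(.15,-.002,H))
add(S,sc(268,17),(.15,.202,H));add(S,sc(325,205),(.15,.002,H));add(S,sc(80,543),(0,-.202,.018))
add(T,tp(380,198),(.15,.202,H));add(T,tp(520,92),(.15,.002,H));add(T,tp(685,18),(.15,-.202,H))
add(S,sc(25,293),(-.044,-.102+.05,.17));add(S,sc(45,413),(-.044,-.152,.17))
add(T,tp(685,233),(-.044,-.052,.17));add(T,tp(760,183),(-.044,-.152,.17))
add(T,tp(518,311),(-.044,.152,.17));add(T,tp(595,258),(-.044,.052,.17))
def W(q,p):
    c,s=np.cos(q[2]),np.sin(q[2]);return np.array([q[0]+c*p[0]-s*p[1],q[1]+s*p[0]+c*p[1],p[2]])
res=lambda q:np.concatenate([proj(f,W(q,p))[0]-c for f,c,p in m])
r=least_squares(res,[.5,.2,0],loss="soft_l1");q=r.x
r2=least_squares(res,[.5,.2,.6],loss="soft_l1")
q=min((r,r2),key=lambda r:r.cost).x
print(q,np.degrees(q[2]));print(res(q).reshape(-1,2).round(1))
for p in[(0,-.102,.018),(0,-.102,.03),(-.044,-.102,.17),(.023,-.143,.104),(.023,-.061,.104)]:print(p,W(q,p).round(4))
for f,c in((S,(351/1.4,419/1.4)),(T,(462/1.4,273/1.4))):
    im=cv2.cvtColor(cv2.cvtColor(f["image"],cv2.COLOR_RGB2BGR),cv2.COLOR_BGR2HSV);x,y=map(int,c)
    print(im[y,x],im[y,x+20] )
    mk=((im[...,1]>im[y,x,1]-35)&(np.abs(im[...,0].astype(int)-im[y,x,0])<8)).astype(np.uint8)
    k=np.zeros_like(mk);cv2.circle(k,(x,y),17,1,-1)
    n,l,st,ce=cv2.connectedComponentsWithStats(mk*k);i=l[y,x];print("patch",st[i],ce[i],ray(f,ce[i],.016).round(4))
for f,cs in((S,((287,328),(249,413))),(T,((456,338),(526,314)))):
    for c in cs:print("posttop",ray(f,np.array(c)/1.4,.156).round(3))
for n,c,z in(("green",(321,304),.14),("jar",(447,220),.095),("mugA",(228,380),.088),("pad",(345,365),.012),("bowl",(477,309),.06)):print(n,ray(T,np.array(c)/1.4,z).round(3))
E
```

```text
[0.69695749 0.14516764 0.57770838] 33.10025224766625
[[ 0.2  3.7]
 [ 1.1 -3.2]
 [ 6.7  1.3]
 [-2.7  0.4]
 [-9.1  2.1]
 [-2.6 -1.5]
 [ 0.8 -0.1]
 [ 6.   3.6]
 [ 2.7 -3.8]
 [ 4.4 -3.7]
 [ 0.6 -5. ]
 [-3.7 -2. ]
 [-3.8 -0.9]
 [ 0.5  4.5]
 [ 0.2  6.3]]
(0, -0.102, 0.018) [0.7527 0.0597 0.018 ]
(0, -0.102, 0.03) [0.7527 0.0597 0.03  ]
(-0.044, -0.102, 0.17) [0.7158 0.0357 0.17  ]
(0.023, -0.143, 0.104) [0.7943 0.0379 0.104 ]
(0.023, -0.061, 0.104) [0.7495 0.1066 0.104 ]
[ 20 101 162] [ 18 116 172]
patch [238 287  25  24 465] [250.17204301 298.43870968] [ 0.607  -0.2468  0.016 ]
[ 21  77 158] [ 98  12 165]
patch [322 187  17  18 249] [329.97590361 195.1124498 ] [ 0.6043 -0.2463  0.016 ]
posttop [ 0.445 -0.214  0.156]
posttop [ 0.497 -0.371  0.156]
posttop [ 0.435 -0.211  0.156]
posttop [ 0.492 -0.375  0.156]
green [0.513 0.106 0.14 ]
jar [ 0.727 -0.198  0.095]
mugA [0.329 0.335 0.088]
pad [0.363 0.057 0.012]
bowl [ 0.508 -0.277  0.06 ]
```

The residuals are too large. In the top picture the two modules look turned against the board rather than in one line, so I fit module_sq on its own.

Run:
```python
from h import *
S=pickle.load(open("scene0.pkl","rb"));T=pickle.load(open("top0.pkl","rb"))
sc=lambda x,y:(336+x/3.4-.35,118+y/3.4-.35); tp=lambda x,y:(130+(x-360)/2.9-.35,85+y/2.9-.35)
def W(q,p):
    c,s=np.cos(q[2]),np.sin(q[2]);return np.array([q[0]+c*p[0]-s*p[1],q[1]+s*p[0]+c*p[1],p[2]])
H=.199
def fit(m,H):
    res=lambda q:np.concatenate([proj(f,W(q,p))[0]-c for f,c,p in m])
    r=least_squares(res,[.7,.1,.6],loss="soft_l1");print(r.cost,r.x,np.degrees(r.x[2]));print(res(r.x).reshape(-1,2).round(1).tolist());return r.x
m=[(S,sc(337,441),(.15,-.1,H)),(S,sc(118,455),(0,-.1,H)),(S,sc(272,212),(.15,.1,H)),(S,sc(73,236),(0,.1,H)),(S,sc(80,543),(0,-.1,.018)),(S,sc(258,537),(.15,-.1,.018)),
(S,sc(25,293),(-.044,.05,.17)),(S,sc(45,413),(-.044,-.05,.17)),(T,tp(550,120),(.15,.1,H)),(T,tp(685,18),(.15,-.1,H)),(T,tp(768,125),(0,-.1,H)),
(T,tp(685,233),(-.044,.05,.17)),(T,tp(760,183),(-.044,-.05,.17))]
q=fit(m,H)
m=[(S,sc(268,17),(.15,.1,H)),(S,sc(325,205),(.15,-.1,H)),(T,tp(380,198),(.15,.1,H)),(T,tp(520,92),(.15,-.1,H)),(T,tp(518,311),(-.044,.05,.17)),(T,tp(595,258),(-.044,-.05,.17)),(S,sc(40,88),(-.044,.05,.17)),(S,sc(60,190),(-.044,-.05,.17))]
q2=fit(m,H)
o=[]
# draw both fitted models
for f in(S,T):
    im=cv2.resize(f["image"],None,fx=4,fy=4,interpolation=cv2.INTER_CUBIC)
    for Q,col in((q,(255,0,0)),(q2,(0,0,255))):
        for z in(.018,.199):
            P=proj(f,np.array([W(Q,p) for p in[(0,-.1,z),(.15,-.1,z),(.15,.1,z),(0,.1,z)]]))
            cv2.polylines(im,[np.int32(P*4+1.5)],True,col,1)
        P=proj(f,np.array([W(Q,p) for p in[(0,-.045,.17),(-.044,-.045,.17),(-.044,.045,.17),(0,.045,.17)]]))
        cv2.polylines(im,[np.int32(P*4+1.5)],False,(0,255,0),1)
    o.append(im[460:1160,1320:1760][:590,:400] if f is S else im[340:800,520:1120])
c=np.zeros((600,800,3),np.uint8);a=o[0];b=cv2.resize(o[1],(400,307));c[:a.shape[0],:400]=a;c[:307,400:]=b
cv2.imwrite("pics/fit.png",c[...,::-1])
```

```text
19.10914876156686 [0.74906086 0.04874095 0.67719289] 38.80029452751999
[[-0.3, 0.6], [1.7, -0.6], [-1.2, -1.2], [0.9, -6.0], [-2.1, 0.8], [-0.8, -0.1], [-0.7, -0.1], [-0.7, -1.0], [-2.0, -0.5], [0.6, -2.5], [0.5, -4.0], [1.6, -0.4], [-0.3, -1.8]]
5.3164366997671095 [0.65798305 0.23288849 0.66761763] 38.25167277221637
[[-1.0, -1.0], [-0.5, 0.4], [-1.7, -0.6], [0.4, -1.3], [1.8, -0.2], [-0.1, -0.6], [0.3, -0.0], [-0.4, -1.8]]
```

View pics/fit.png

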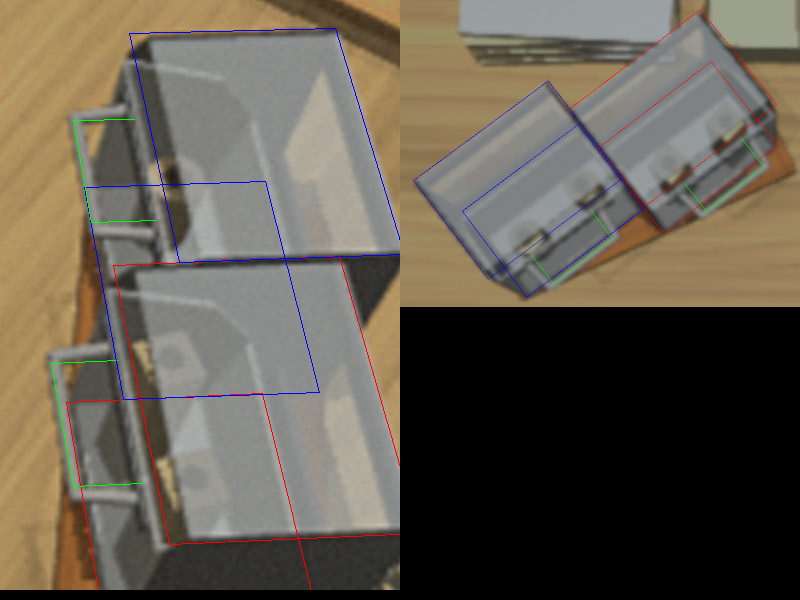

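The overlay matches module_sq well in both views (red box). Its origin is about (0.749, 0.049), its yaw 38.8°, and the middle of its handle is about (0.715, 0.021, 0.170). The patch is about (0.605, -0.247). I now lift and move over the handle.

Request:
drive_tool --claw '[0, 0, 0, 0, 0, 0, 0, 0, 0, 0, 0, 0, 0, 0, 0, 0, 0, 0, 0, 0]' --linear '[[0, 0, -0.04], [0, 0, -0.04], [0.0367, -0.0181, 0], [0.0367, -0.0181, 0], [0.0367, -0.0181, 0], [0.0367, -0.0181, 0], [0.0367, -0.0181, 0], [0.0367, -0.0181, 0], [0.0367, -0.0181, 0], [0.0367, -0.0181, 0], [0.0367, -0.0181, 0], [0.0367, -0.0181, 0], [0.0367, -0.0181, 0], [0.0367, -0.0181, 0], [0.0367, -0.0181, 0], [0.0367, -0.0181, 0], [0.0367, -0.0181, 0], [0.0367, -0.0181, 0], [0.0367, -0.0181, 0], [0.0367, -0.0181, 0]]' --rotation '[[0, 0, 0], [0, 0, 0], [0, 0, 0], [0, 0, 0], [0, 0, 0], [0, 0, 0], [0, 0, 0], [0, 0, 0], [0, 0, 0], [0, 0, 0], [0, 0, 0], [0, 0, 0], [0, 0, 0], [0, 0, 0], [0, 0, 0], [0, 0, 0], [0, 0, 0], [0, 0, 0], [0, 0, 0], [0, 0, 0]]'

```text
t: 2.1
ee_pos: [0.7156, 0.021, 0.2979]
eef_rot: [-0.0, 0.978, 0.209, -0.0]
force: [-0.5, -1.0, 1.1]
width: 0.0929
grasp_force: 0.0
```

Request:
drive_tool --claw '[0.3, 0.3, 0.3, 0.3, 0.3, 0.3, 0.3, 0.3, 0.3, 0.3, 0.3, 0.3, 0.3, 0.3]' --linear '[[0, 0, 0], [0, 0, 0], [0, 0, 0], [0, 0, 0], [0, 0, 0], [0, 0, 0], [0, 0, 0], [0, 0, 0], [0, 0, 0], [0, 0, 0], [0, 0, 0], [0, 0, 0], [0, 0, 0], [0, 0, 0]]' --rotation '[[0, 0, -8], [0, 0, -8], [0, 0, -8], [0, 0, -8], [0, 0, -8], [0, 0, -8], [0, 0, -8], [0, 0, -8], [0, 0, -8], [0, 0, -8], [0, 0, -8], [0, 0, -8], [0, 0, -8], [0, 0, 0]]'

```text
t: 3.5
ee_pos: [0.7148, 0.0196, 0.2979]
eef_rot: [-0.001, 0.436, 0.9, -0.0]
force: [-0.0, 0.3, 0.5]
width: 0.0649
grasp_force: 0.0
```

```bash
cat >> h.py <<'E'
from scipy.spatial.transform import Rotation as Rn
def wcam(s,g):
    Tt=np.eye(4);w,x,y,z=s["eef_rot"];Tt[:3,:3]=Rn.from_quat([x,y,z,w]).as_matrix();Tt[:3,3]=s["ee_pos"]
    C=np.linalg.inv(Tt@np.array(g["T_tool_cam"]));return dict(g,R=C[:3,:3],t=C[:3,3])
def mod(q,p):
    c,s=np.cos(q[2]),np.sin(q[2]);return np.array([q[0]+c*p[0]-s*p[1],q[1]+s*p[0]+c*p[1],p[2]])
E
python3 - <<'E'
from h import *
from plant import monitor,cams
s=monitor.get_state();g=cams.grab_frame("wrist");print(s["t"],s["ee_pos"],s["eef_rot"],s["joint_pos"],s["width"])
f=wcam(s,g);pickle.dump(f,open("w1.pkl","wb"))
im=cv2.resize(f["image"],(784,588),interpolation=cv2.INTER_CUBIC)
q=(.7491,.0487,.6772)
P=proj(f,np.array([mod(q,p) for p in[(-.0,-.05,.17),(-.044,-.05,.17),(-.044,.05,.17),(-.0,.05,.17)]]))
cv2.polylines(im,[np.int32(P*1.4)],False,(0,255,0),1);print(P*1.4)
cv2.imwrite("pics/w1.png",im[...,::-1])
E
```

```text
3.5 [0.71475753 0.01955734 0.2978555 ] [-5.76075899e-04  4.36492431e-01  8.99707706e-01 -2.62222183e-04] [-4.42986080e-02  4.40373504e-01  9.77661415e-01 -2.53135045e-05
  1.72482338e+00 -7.11705796e-01] 0.06487299052885925
[[460.95578195 348.40145019]
 [395.90303058 348.95648894]
 [394.75352441 199.17701373]
 [466.4025596  198.47841847]]
```

View pics/w1.png

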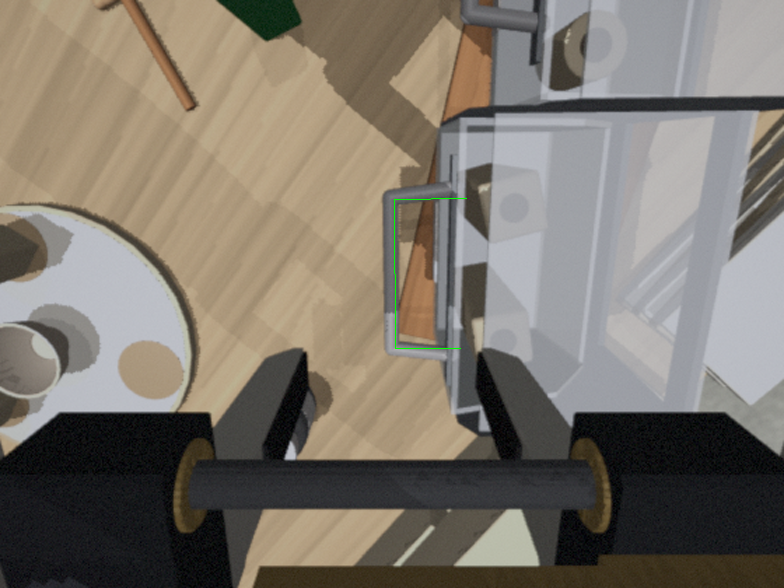

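The wrist picture confirms the choice: square posts at (515,200) and (505,335) in the near module, a round one at (595,45) in the other. The handle bar runs at x≈390, y 190–355, within 3 mm of the prediction. I narrow the fingers, straddle the bar and grip it.

Request:
drive_tool --claw '[0.72, 0.72, 0.72, 0.72, 0.72, 0.72, 0.72, 0.72, 0.72, 0.72, 0.72]' --linear '[[0.002, -0.002, 0], [0, 0, 0], [0, 0, 0], [0, 0, 0], [0, 0, 0.02], [0, 0, 0.03], [0, 0, 0.03], [0, 0, 0.03], [0, 0, 0.02], [0, 0, 0.015], [0, 0, 0]]' --rotation '[[0, 0, -0.5], [0, 0, 0], [0, 0, 0], [0, 0, 0], [0, 0, 0], [0, 0, 0], [0, 0, 0], [0, 0, 0], [0, 0, 0], [0, 0, 0], [0, 0, 0]]'

```text
t: 4.65
ee_pos: [0.7107, 0.02, 0.1507]
eef_rot: [-0.002, 0.434, 0.901, -0.001]
force: [-0.5, 1.3, -0.2]
width: 0.0261
grasp_force: 0.0
```

Request:
drive_tool --claw '[0.85, 0.95, 1, 1, 1, 1]' --linear '[[0, 0, 0], [0, 0, 0], [0, 0, 0], [0, 0, 0], [0, 0, 0], [0, 0, 0]]' --rotation '[[0, 0, 0], [0, 0, 0], [0, 0, 0], [0, 0, 0], [0, 0, 0], [0, 0, 0]]' --force 10

```text
t: 5.25
ee_pos: [0.7134, 0.0199, 0.1558]
eef_rot: [0.002, 0.434, 0.901, 0.001]
force: [1.4, 0.3, 5.9]
width: 0.0098
grasp_force: 10.0
```

Request:
drive_tool --claw '[1, 1, 1, 1, 1, 1, 1, 1, 1, 1]' --linear '[[0, -0.004, 0.0015], [0, -0.004, 0.0015], [0, -0.004, 0.0015], [0, -0.004, 0.0015], [0, -0.004, 0.0015], [0, -0.004, 0.0015], [0, -0.004, 0.0015], [0, -0.004, 0.0015], [0, -0.004, 0.0015], [0, -0.004, 0.0015]]' --rotation '[[-1.85, 0, 0], [-1.85, 0, 0], [-1.85, 0, 0], [-1.85, 0, 0], [-1.85, 0, 0], [-1.85, 0, 0], [-1.85, 0, 0], [-1.85, 0, 0], [-1.85, 0, 0], [-1.85, 0, 0]]'

```text
t: 6.25
ee_pos: [0.6837, -0.0038, 0.1348]
eef_rot: [0.071, 0.428, 0.889, 0.146]
force: [-2.0, -0.8, 4.8]
width: 0.0097
grasp_force: 10.0
```

Request:
drive_tool --claw '[1, 1, 1, 1, 1, 1, 1, 1, 1, 1, 1]' --linear '[[0, -0.004, 0.0015], [0, -0.004, 0.0015], [0, -0.004, 0.0015], [0, -0.004, 0.0015], [0, -0.004, 0.0015], [0, -0.004, 0.0015], [0, -0.004, 0.0015], [0, -0.004, 0.0015], [0, -0.004, 0.0015], [0, -0.004, 0.0015], [0, 0, 0]]' --rotation '[[-1.85, 0, 0], [-1.85, 0, 0], [-1.85, 0, 0], [-1.85, 0, 0], [-1.85, 0, 0], [-1.85, 0, 0], [-1.85, 0, 0], [-1.85, 0, 0], [-1.85, 0, 0], [-1.85, 0, 0], [0, 0, 0]]'

```text
t: 7.35
ee_pos: [0.6613, -0.0219, 0.1031]
eef_rot: [0.139, 0.411, 0.854, 0.287]
force: [3.0, 2.3, 1.7]
width: 0.0098
grasp_force: 10.0
```

Request:
drive_tool --claw '[0.72, 0.72, 0.72, 0.72, 0.72, 0.72, 0.72, 0.72]' --linear '[[0, 0, 0], [0, 0, 0], [0, 0, 0], [0, 0, -0.02], [0, 0, -0.03], [0, 0, -0.03], [0, 0, -0.04], [0, 0, -0.04]]' --rotation '[[0, 0, 0], [0, 0, 0], [0, 0, 0], [0, 0, 0], [0, 0, 0], [0, 0, 0], [0, 0, 0], [0, 0, 0]]'

```text
t: 8.15
ee_pos: [0.5842, -0.0812, 0.23]
eef_rot: [0.137, 0.411, 0.855, 0.286]
force: [-0.5, -0.6, 0.4]
width: 0.026
grasp_force: 0.0
```

Request:
drive_tool --claw '[0.45, 0.45, 0.45, 0.45, 0.45, 0.45, 0.45, 0.45, 0.45, 0.45, 0.45, 0.45, 0.45, 0.45]' --linear '[[0, 0, 0], [0, 0, 0], [0, 0, 0], [0, 0, 0], [0, 0, 0], [0, 0, 0], [0, 0, 0], [0, 0, 0], [0, 0, 0], [0, 0, 0], [0, 0, 0], [0.03, 0, 0], [0.03, 0, 0], [0, 0, 0]]' --rotation '[[0, 0, 8], [0, 0, 8], [0, 0, 8], [0, 0, 8], [0, 0, 8], [0, 0, 8], [0, 0, 8], [0, 0, 8], [0, 0, 8], [0, 0, 8], [0, 0, 8], [0, 0, 2], [0, 0, 0], [0, 0, 0]]'

```text
t: 9.55
ee_pos: [0.6243, -0.0495, 0.269]
eef_rot: [-0.104, 0.894, 0.315, 0.301]
force: [0.1, -0.1, 0.3]
width: 0.0512
grasp_force: 0.0
```

```bash
cat >> h.py <<'E'
def binp(q,p,th=.65):
    x,y,z=p;c,s=np.cos(th),np.sin(th);return mod(q,(x*c-z*s,y,.03+z*c+x*s))
E
python3 - <<'E'
from h import *
from plant import monitor,cams
s=monitor.get_state();g=cams.grab_frame("wrist");print(s["t"],s["ee_pos"],s["eef_rot"],s["joint_pos"],s["width"])
f=wcam(s,g);pickle.dump(f,open("w2.pkl","wb"))
im=cv2.resize(f["image"],(784,588),interpolation=cv2.INTER_CUBIC)
q=(.7491,.0487,.6772)
for P,c in(([(-.004,-.095,.15),(-.004,.095,.15),(0,.095,.15),(0,-.095,.15)],(255,0,0)),([(-.004,-.05,.14),(-.044,-.05,.14),(-.044,.05,.14),(-.004,.05,.14)],(0,255,0)),([(0,22,.144),(.038,22,.144),(.038,60,.144),(0,60,.144)],(0,0,255)),([(0,-60,.144),(.038,-60,.144),(.038,-22,.144),(0,-22,.144)],(0,0,255))):
    P=[(a,b/1000 if abs(b)>1 else b,z) for a,b,z in P]
    u=proj(f,np.array([binp(q,p) for p in P]))*1.4;cv2.polylines(im,[np.int32(u)],False,c,1)
cv2.imwrite("pics/w2.png",im[...,::-1])
E
```

```text
9.55 [ 0.62428224 -0.04945907  0.26901882] [-0.10387508  0.89414036  0.31478122  0.30105775] [-0.51080651 -0.17203173  1.83421048  0.62582726  1.26514026  0.2548146 ] 0.051209806223218544
```

View pics/w2.png

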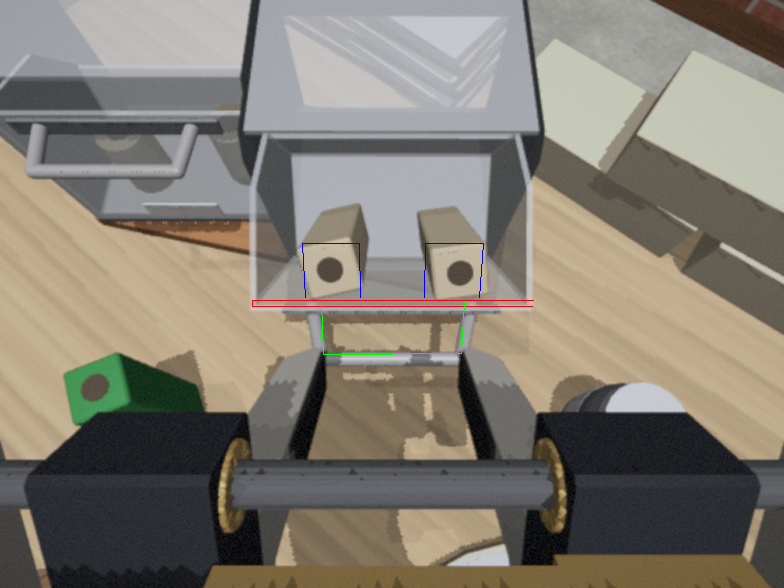

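The bin is fully forward and the model overlay matches. The two posts' top holes are at (330,269) and (460,272), each post twisted by about 10°. I take the right one and work out the moves in the tool frame.

Run:
```python
from h import *
f=pickle.load(open("w2.pkl","rb"));q=(.7491,.0487,.6772)
def onbin(uv,zb):
    r=least_squares(lambda p:proj(f,binp(q,(p[0],p[1],zb)))[0]-np.array(uv)/1.4,[.02,0]);return r.x
for n,cs in(("R",[(460,272),(425,252),(475,243),(487,291),(433,299)]),("L",[(330,269),(300,250),(350,238),(357,290),(310,299)])):
    P=np.array([onbin(c,.144) for c in cs]);print(n,(P*1000).round(1).tolist(),"mean corners",(P[1:].mean(0)*1000).round(1))
s={"p":np.array([.62428,-.04946,.26902]),"q":[.89414,.31478,.30106,-.10387]}
R=Rn.from_quat(s["q"]).as_matrix()
for zb in(.144,.105,0):print(zb,(R.T@(binp(q,(.019,-.043,zb))-s["p"])).round(4))
print("tool axes in bin", (np.array([binp(q,v)-binp(q,(0,0,0)) for v in np.eye(3)])@R).round(3))
print("tcp to right hole in tool",(R.T@(binp(q,(*onbin((460,272),.144),.144))-s["p"])).round(4))
```

```text
R [[18.4, -45.5], [32.2, -21.5], [38.3, -54.6], [4.9, -64.6], [-0.8, -27.7]] mean corners [ 18.6 -42.1]
L [[20.4, 42.4], [33.5, 61.9], [41.6, 28.4], [5.6, 24.5], [-0.8, 56.9]] mean corners [20.  42.9]
0.144 [0.001  0.0442 0.1425]
0.105 [0.001  0.044  0.1815]
0 [0.0012 0.0436 0.2865]
tool axes in bin [[ 1.     0.001 -0.002]
 [ 0.001 -1.    -0.004]
 [-0.002  0.004 -1.   ]]
tcp to right hole in tool [0.0003 0.0466 0.1426]
```

Request:
drive_tool --claw '[0.47, 0.47, 0.47, 0.47, 0.47, 0.47, 0.47, 0.47, 0.47, 0.47, 0.47, 0.47]' --linear '[[0.001, 0.022, 0], [0, 0.022, 0], [0, 0, 0.02], [0, 0, 0.03], [0, 0, 0.03], [0, 0, 0.02], [0, 0, 0.02], [0, 0, 0.02], [0, 0, 0.02], [0, 0, 0.02], [0, 0, 0.02], [0, 0, 0]]' --rotation '[[0, 0, -5], [0, 0, -5], [0, 0, 0], [0, 0, 0], [0, 0, 0], [0, 0, 0], [0, 0, 0], [0, 0, 0], [0, 0, 0], [0, 0, 0], [0, 0, 0], [0, 0, 0]]'

```text
t: 10.8
ee_pos: [0.7444, -0.0073, 0.1047]
eef_rot: [-0.08, 0.865, 0.39, 0.306]
force: [2.4, 2.0, 0.2]
width: 0.0493
grasp_force: 1.1
```

Request:
drive_tool --claw '[0.55, 0.65, 0.7, 0.7, 0.7, 0.7]' --linear '[[0, 0, 0], [0, 0, 0], [0, 0, 0], [0, 0, 0], [0, 0, 0], [0, 0, 0]]' --rotation '[[0, 0, 0], [0, 0, 0], [0, 0, 0], [0, 0, 0], [0, 0, 0], [0, 0, 0]]' --force 50

```text
t: 11.4
ee_pos: [0.7451, -0.0085, 0.1075]
eef_rot: [-0.078, 0.864, 0.39, 0.307]
force: [0.2, 0.6, -2.4]
width: 0.0378
grasp_force: 50.0
```

Request:
drive_tool --claw '[0.7, 0.7, 0.7, 0.7, 0.7, 0.7, 0.7, 0.7, 0.7, 0.7, 0.7]' --linear '[[0, 0, -0.005], [0, 0, -0.01], [0, 0, -0.02], [0, 0, -0.02], [0, 0, -0.02], [0, 0, -0.02], [0, 0, -0.02], [0, 0, -0.02], [0, 0, -0.02], [0, 0, -0.02], [0, 0, -0.01]]' --rotation '[[0, 0, 0], [0, 0, 0], [0, 0, 0], [0, 0, 0], [0, 0, 0], [0, 0, 0], [0, 0, 0], [0, 0, 0], [0, 0, 0], [0, 0, 0], [0, 0, 0]]'

```text
t: 12.5
ee_pos: [0.6583, -0.0791, 0.2583]
eef_rot: [-0.077, 0.864, 0.39, 0.308]
force: [0.3, -0.3, -2.2]
width: 0.0377
grasp_force: 50.0
```

Run:
```python
from h import *
from plant import monitor
s=monitor.get_state();w,x,y,z=s["eef_rot"];R=Rn.from_quat([x,y,z,w]).as_matrix()
zt=R[:,2];ax=np.cross(zt,[0,0,-1]);a=np.degrees(np.arcsin(np.linalg.norm(ax)));rv=R.T@(ax/np.linalg.norm(ax))*a
R2=R@Rn.from_rotvec(rv,degrees=True).as_matrix()
print(s["t"],s["ee_pos"],s["width"],s["force"],s["joint_pos"]);print("rotvec",rv);print(R2.round(3))
d=np.array([.605,-.2465,s["ee_pos"][2]])-s["ee_pos"];print("shift after",R2.T@d, "before",R.T@d)
```

```text
12.5 [ 0.65831839 -0.07911373  0.25831746] 0.03769939331074885 [ 0.33531683 -0.29279895 -2.2479022 ] [-0.52732418 -0.04502328  1.73564148  0.63210896  1.25102633  0.05172479]
rotvec [  6.62941624 -36.46561476   0.        ]
[[ 0.661  0.75  -0.   ]
 [ 0.75  -0.661  0.   ]
 [ 0.     0.    -1.   ]]
shift after [-1.60849986e-01  7.06278758e-02 -4.45226951e-18] before [-0.13190421  0.07589019 -0.08776658]
```

Request:
drive_tool --claw '[0.7, 0.7, 0.7, 0.7, 0.7, 0.7, 0.7, 0.7, 0.7, 0.7, 0.7, 0.7, 0.7, 0.7, 0.7, 0.7, 0.7]' --linear '[[0, 0, 0], [0, 0, 0], [0, 0, 0], [0, 0, 0], [0, 0, 0], [0, 0, 0], [0, 0, 0], [0, 0, 0], [-0.02, 0.009, 0], [-0.02, 0.009, 0], [-0.02, 0.009, 0], [-0.02, 0.009, 0], [-0.02, 0.009, 0], [-0.02, 0.009, 0], [-0.02, 0.009, 0], [-0.02, 0.009, 0], [0, 0, 0]]' --rotation '[[0.83, -4.56, 0], [0.83, -4.56, 0], [0.83, -4.56, 0], [0.83, -4.56, 0], [0.83, -4.56, 0], [0.83, -4.56, 0], [0.83, -4.56, 0], [0.83, -4.56, 0], [0, 0, 0], [0, 0, 0], [0, 0, 0], [0, 0, 0], [0, 0, 0], [0, 0, 0], [0, 0, 0], [0, 0, 0], [0, 0, 0]]'

```text
t: 14.2
ee_pos: [0.6058, -0.2482, 0.2552]
eef_rot: [-0.001, 0.912, 0.411, -0.001]
force: [0.5, -0.1, -2.1]
width: 0.0378
grasp_force: 50.0
```

Run:
```python
from h import *
from plant import monitor,cams
s=monitor.get_state();print(s["t"],s["ee_pos"],s["eef_rot"],s["width"],s["force"])
S=cams.grab_frame("scene");T=cams.grab_frame("top");s=monitor.get_state();w=wcam(s,cams.grab_frame("wrist"))
pickle.dump((S,T,w),open("g3.pkl","wb"))
a=cv2.resize(S["image"][150:390,150:410],(520,480),interpolation=cv2.INTER_CUBIC)
b=cv2.resize(w["image"],(280,210));c=cv2.resize(T["image"][120:260,250:390],(280,280),interpolation=cv2.INTER_CUBIC)
o=np.zeros((490,800,3),np.uint8);o[:480,:520]=a;o[:210,520:]=b;o[210:490,520:]=c
cv2.imwrite("pics/g3.png",o[...,::-1])
```

```text
14.2 [ 0.60577023 -0.24819495  0.25522674] [-0.00127466  0.91175081  0.41073972 -0.00130743] 0.037799899683820026 [ 0.52697708 -0.05749024 -2.08465986]
```

View pics/g3.png

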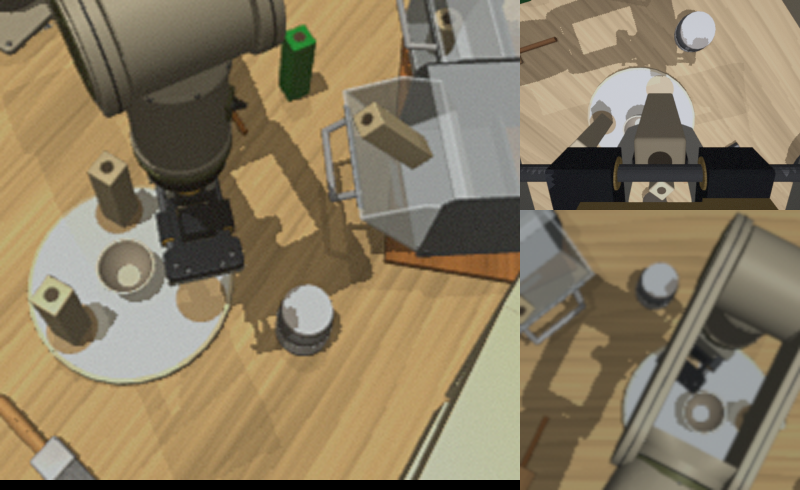

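The post is held upright in the gripper. The remaining post leans in the bin, in the scene crop at (390,130), and the patch lies below the gripper at (205,295). I overlay the ideal upright post in the wrist view to check its lean and offset.

Run:
```python
from h import *
S,T,w=pickle.load(open("g3.pkl","rb"))
C=np.array(w["T_tool_cam"]);I=np.linalg.inv(C);f=dict(w,R=I[:3,:3],t=I[:3,3])
k=4;x0,y0,x1,y1=200,130,360,275
im=cv2.resize(w["image"][y0:y1,x0:x1],None,fx=k,fy=k,interpolation=cv2.INTER_CUBIC)
h=.019
for z,c in((-.059,(255,0,0)),(.081,(0,0,255))):
    u=proj(f,np.array([(a,b,z) for a,b in((h,h),(h,-h),(-h,-h),(-h,h))]));cv2.polylines(im,[np.int32((u-[x0,y0])*k+1.5)],True,c,1)
s=w;u=proj(w,np.array([[.605,-.2465,.016]]));u2=proj(w,np.array([[.605+.034*np.cos(t),-.2465+.034*np.sin(t),.016] for t in np.linspace(0,6.28,40)]))
cv2.polylines(im,[np.int32((u2-[x0,y0])*k+1.5)],True,(0,255,0),1)
cv2.imwrite("pics/g4.png",im[...,::-1]);print(im.shape)
```

```text
(580, 640, 3)
```

View pics/g4.png

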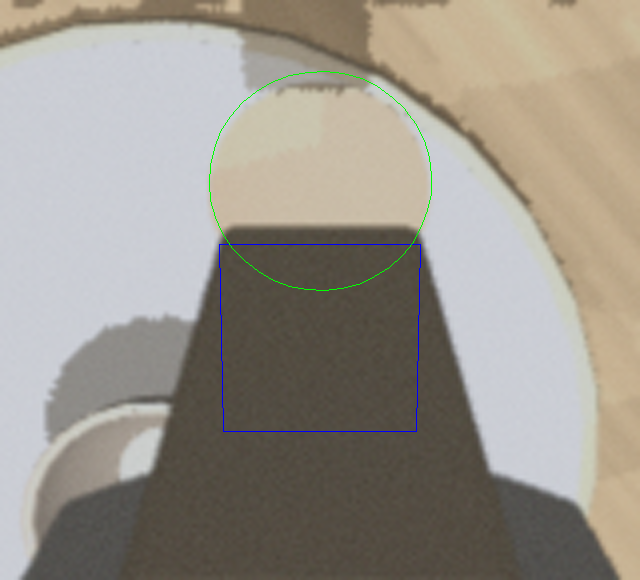

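The held post is square in the fingers, with its bottom edge at y=228 against 243 predicted, so about 3 mm off along tool x. The patch matches its circle to 1–2 mm. I make a small correction and descend.

Request:
drive_tool --claw '[0.7, 0.7, 0.7, 0.7, 0.7, 0.7, 0.7, 0.7, 0.7, 0.7]' --linear '[[-0.002, -0.0015, 0], [0, 0, 0.015], [0, 0, 0.02], [0, 0, 0.025], [0, 0, 0.025], [0, 0, 0.025], [0, 0, 0.02], [0, 0, 0.01], [0, 0, 0.004], [0, 0, 0]]' --rotation '[[0, 0, 0], [0, 0, 0], [0, 0, 0], [0, 0, 0], [0, 0, 0], [0, 0, 0], [0, 0, 0], [0, 0, 0], [0, 0, 0], [0, 0, 0]]'

```text
t: 15.35
ee_pos: [0.6038, -0.2456, 0.111]
eef_rot: [-0.002, 0.911, 0.412, -0.001]
force: [-0.3, 0.9, -1.7]
width: 0.0376
grasp_force: 50.0
```

Request:
drive_tool --claw '[0.7, 0.7, 0.7, 0.7]' --linear '[[0, 0, 0.002], [0, 0, 0.002], [0, 0, 0.002], [0, 0, 0]]' --rotation '[[0, 0, 0], [0, 0, 0], [0, 0, 0], [0, 0, 0]]'

```text
t: 15.75
ee_pos: [0.6039, -0.2459, 0.1054]
eef_rot: [-0.001, 0.911, 0.412, -0.001]
force: [0.9, -0.3, -3.0]
width: 0.0381
grasp_force: 50.0
```

Request:
drive_tool --claw '[0.7, 0.7, 0.7, 0.7]' --linear '[[0, 0, 0.001], [0, 0, 0.001], [0, 0, 0.001], [0, 0, 0]]' --rotation '[[0, 0, 0], [0, 0, 0], [0, 0, 0], [0, 0, 0]]'

```text
t: 16.15
ee_pos: [0.6038, -0.2458, 0.1021]
eef_rot: [-0.002, 0.911, 0.412, -0.001]
force: [0.1, 0.7, -2.6]
width: 0.0381
grasp_force: 50.0
```

Request:
drive_tool --claw '[0.7, 0.7, 0.7]' --linear '[[0, 0, 0.001], [0, 0, 0.001], [0, 0, 0]]' --rotation '[[0, 0, 0], [0, 0, 0], [0, 0, 0]]'

```text
t: 16.45
ee_pos: [0.6037, -0.2458, 0.1001]
eef_rot: [-0.002, 0.911, 0.412, -0.001]
force: [-0.2, 0.5, -2.8]
width: 0.038
grasp_force: 50.0
```

Request:
drive_tool --claw '[0.7, 0.7, 0.7]' --linear '[[0, 0, 0.001], [0, 0, 0.001], [0, 0, 0]]' --rotation '[[0, 0, 0], [0, 0, 0], [0, 0, 0]]'

```text
t: 16.75
ee_pos: [0.6037, -0.2458, 0.0981]
eef_rot: [-0.002, 0.911, 0.412, -0.001]
force: [0.4, 0.4, -2.9]
width: 0.0379
grasp_force: 50.0
```

Request:
drive_tool --claw '[0.7, 0.7, 0.7]' --linear '[[0, 0, 0.001], [0, 0, 0.001], [0, 0, 0]]' --rotation '[[0, 0, 0], [0, 0, 0], [0, 0, 0]]'

```text
t: 17.05
ee_pos: [0.6039, -0.2459, 0.0962]
eef_rot: [-0.001, 0.911, 0.412, -0.001]
force: [-0.0, 0.3, -3.0]
width: 0.0377
grasp_force: 50.0
```

Request:
drive_tool --claw '[0.7, 0.7, 0.7]' --linear '[[0, 0, 0.001], [0, 0, 0.001], [0, 0, 0]]' --rotation '[[0, 0, 0], [0, 0, 0], [0, 0, 0]]'

```text
t: 17.35
ee_pos: [0.6042, -0.2459, 0.0961]
eef_rot: [-0.001, 0.911, 0.412, -0.001]
force: [-3.9, 2.2, 7.8]
width: 0.0375
grasp_force: 50.0
```

Request:
drive_tool --claw '[0.7, 0.7, 0.7]' --linear '[[0, 0, 0.001], [0, 0, 0.001], [0, 0, 0]]' --rotation '[[0, 0, 0], [0, 0, 0], [0, 0, 0]]'

```text
t: 17.65
ee_pos: [0.6046, -0.2461, 0.0961]
eef_rot: [-0.001, 0.911, 0.412, -0.0]
force: [-6.7, 4.0, 18.9]
width: 0.0378
grasp_force: 50.0
```

The post is on the shelf. I relieve the press, slacken the grip, then open.

Request:
drive_tool --claw '[0.7, 0.7, 0.7, 0.7]' --linear '[[0, 0, -0.001], [0, 0, -0.001], [0, 0, 0], [0, 0, 0]]' --rotation '[[0, 0, 0], [0, 0, 0], [0, 0, 0], [0, 0, 0]]' --force 5

```text
t: 18.05
ee_pos: [0.6047, -0.246, 0.0957]
eef_rot: [-0.001, 0.911, 0.412, -0.0]
force: [-1.2, 1.0, 6.7]
width: 0.0378
grasp_force: 5.0
```

Request:
drive_tool --claw '[0.55, 0.5, 0.45, 0.4, 0.4, 0.4, 0.4]' --linear '[[0, 0, 0], [0, 0, 0], [0, 0, 0], [0, 0, 0], [0, 0, 0], [0, 0, 0], [0, 0, 0]]' --rotation '[[0, 0, 0], [0, 0, 0], [0, 0, 0], [0, 0, 0], [0, 0, 0], [0, 0, 0], [0, 0, 0]]'

```text
t: 18.75
ee_pos: [0.6038, -0.2458, 0.0943]
eef_rot: [-0.001, 0.911, 0.412, -0.001]
force: [-0.1, 0.2, -0.4]
width: 0.0554
grasp_force: 0.0
```

Request:
drive_tool --claw '[0.4, 0.4, 0.4, 0.4, 0.4, 0.4, 0.4, 0.4, 0.4]' --linear '[[0, 0, -0.01], [0, 0, -0.02], [0, 0, -0.02], [0, 0, -0.02], [0, 0, -0.03], [0, 0, -0.04], [0, 0, -0.04], [0, 0, -0.03], [0, 0, 0]]' --rotation '[[0, 0, 0], [0, 0, 0], [0, 0, 0], [0, 0, 0], [0, 0, 0], [0, 0, 0], [0, 0, 0], [0, 0, 0], [0, 0, 0]]'

```text
t: 19.65
ee_pos: [0.6065, -0.2472, 0.3123]
eef_rot: [0.003, 0.911, 0.412, 0.002]
force: [0.1, 0.3, 1.0]
width: 0.0558
grasp_force: 0.0
```

Run:
```python
from h import *
from plant import monitor,cams
s=monitor.get_state();g=cams.grab_frame("wrist");f=wcam(s,g);S=cams.grab_frame("scene");print(s["t"],s["ee_pos"],s["eef_rot"],s["joint_pos"])
def ov(f,k,b):
    x0,y0,x1,y1=b;im=cv2.resize(f["image"][y0:y1,x0:x1],None,fx=k,fy=k,interpolation=cv2.INTER_CUBIC)
    t=np.linspace(0,6.28,40)
    for P,c in((np.c_[.605+.034*np.cos(t),-.2465+.034*np.sin(t),0*t+.016],(0,255,0)),(np.array([[.605,-.2465,.016],[.605,-.2465,.156]]),(255,0,0))):
        cv2.polylines(im,[np.int32((proj(f,P)-[x0,y0])*k+1.5)],False,c,1)
    return im
a=ov(f,1,(0,0,560,420));b=ov(S,3,(200,170,280,330))
o=np.zeros((480,800,3),np.uint8);o[:420,:560]=a;o[:480,560:800]=b;cv2.imwrite("pics/p1.png",o[...,::-1])
```

```text
19.65 [ 0.60651596 -0.24718146  0.31230013] [0.00276783 0.91112454 0.41211517 0.00234366] [-4.65337769e-01  2.56328229e-01  1.17737717e+00  1.60348063e-04
  1.70063539e+00  2.55925303e-01]
```

View pics/p1.png

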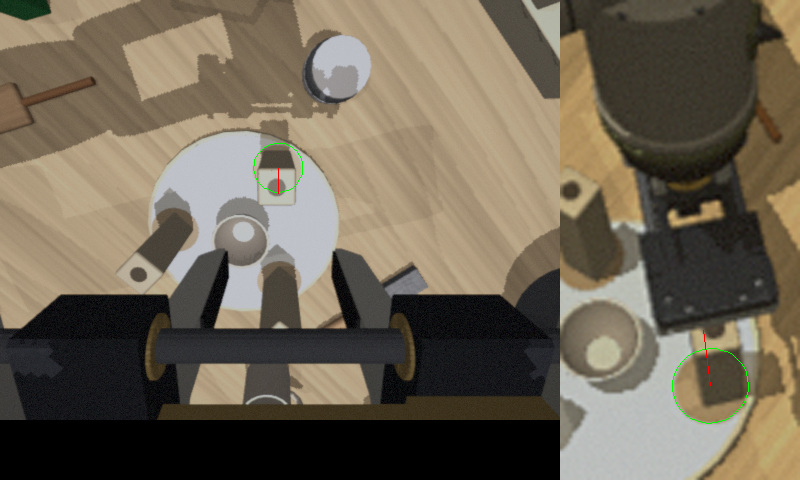

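Run:
```python
from h import *
from plant import monitor,cams
s=monitor.get_state();g=cams.grab_frame("wrist");f=wcam(s,g);pickle.dump(f,open("w5.pkl","wb"))
for uv in((277,186),(277,187),(258,205),(295,205),(295,169),(259,169)):print(ray(f,uv,.156).round(4))
print("base far edge",ray(f,(262,151),.016).round(4),ray(f,(290,151),.016).round(4))
```

```text
[ 0.6072 -0.24    0.156 ]
[ 0.6066 -0.2407  0.156 ]
[ 0.5806 -0.242   0.156 ]
[ 0.6078 -0.2659  0.156 ]
[ 0.631  -0.2389  0.156 ]
[ 0.6053 -0.2164  0.156 ]
base far edge [ 0.6013 -0.2145  0.016 ] [ 0.6295 -0.2394  0.016 ]
```

The new post stands upright on the patch, about 6 mm from its centre, with its top hole at (277,186). Now I go back to the handle.

Request:
drive_tool --claw '[0.72, 0.72, 0.72, 0.72, 0.72, 0.72, 0.72, 0.72, 0.72, 0.72, 0.72, 0.72, 0.72, 0.72, 0.72, 0.72, 0.72, 0.72, 0.72, 0.72]' --linear '[[0.022, -0.0253, 0], [0.022, -0.0253, 0], [0.022, -0.0253, 0], [0.022, -0.0253, 0], [0.022, -0.0253, 0], [0, 0, 0], [0, 0, 0], [0, 0, 0], [0, 0, 0], [0, 0, 0], [0, 0, 0], [0, 0, 0], [0, 0, 0], [0, 0, 0], [0, 0, 0], [0, 0, 0], [0, 0, 0], [0, 0, 0], [0, 0, 0], [0, 0, 0]]' --rotation '[[0, 0, 0], [0, 0, 0], [0, 0, 0], [0, 0, 0], [0, 0, 0], [0, 0, -8], [0, 0, -8], [0, 0, -8], [0, 0, -8], [0, 0, -8], [0, 0, -8], [0, 0, -8], [0, 0, -8], [0, 0, -8], [0, 0, -8], [-7.4, 0, 0], [-7.4, 0, 0], [-7.4, 0, 0], [-7.4, 0, 0], [-7.4, 0, 0]]'

```text
t: 21.8
ee_pos: [0.5818, -0.08, 0.3038]
eef_rot: [0.137, 0.411, 0.854, 0.288]
force: [-0.4, -0.1, -0.4]
width: 0.026
grasp_force: 0.0
```

Request:
drive_tool --claw '[0.72, 0.72]' --linear '[[0, 0, 0], [0, 0, 0]]' --rotation '[[0, 0, 0], [0, 0, 0]]'

```text
t: 22.0
ee_pos: [0.581, -0.0806, 0.3028]
eef_rot: [0.134, 0.413, 0.855, 0.285]
force: [-0.3, 0.6, -0.1]
width: 0.0261
grasp_force: 0.0
```

Run:
```python
from h import *
from plant import monitor
s=monitor.get_state();w,x,y,z=s["eef_rot"];R=Rn.from_quat([x,y,z,w]);G=Rn.from_quat([.411,.854,.287,.139])
print(s["t"],s["ee_pos"],s["width"],"rotvec to grip",(R.inv()*G).as_rotvec(degrees=True))
print("shift",R.as_matrix().T@(np.array([.6613,-.0219,.1031])-s["ee_pos"]))
```

```text
22.0 [ 0.58103998 -0.08064285  0.30275856] 0.026137678366205057 rotvec to grip [-0.46927278 -0.34786409 -0.30122118]
shift [-0.00536001 -0.03971381  0.21943112]
```

Request:
drive_tool --claw '[0.72, 0.72, 0.72, 0.72, 0.72, 0.72, 0.72, 0.72, 0.72, 0.72, 0.72, 0.72]' --linear '[[-0.005, -0.02, 0], [0, -0.02, 0], [0, 0, 0.03], [0, 0, 0.03], [0, 0, 0.03], [0, 0, 0.03], [0, 0, 0.03], [0, 0, 0.02], [0, 0, 0.02], [0, 0, 0.015], [0, 0, 0.014], [0, 0, 0]]' --rotation '[[-0.5, -0.3, -0.3], [0, 0, 0], [0, 0, 0], [0, 0, 0], [0, 0, 0], [0, 0, 0], [0, 0, 0], [0, 0, 0], [0, 0, 0], [0, 0, 0], [0, 0, 0], [0, 0, 0]]'

```text
t: 23.2
ee_pos: [0.6646, -0.0196, 0.1049]
eef_rot: [0.139, 0.409, 0.855, 0.288]
force: [0.2, 0.9, -0.1]
width: 0.0256
grasp_force: 0.0
```

Request:
drive_tool --claw '[0.85, 0.95, 1, 1, 1, 1]' --linear '[[0, 0, 0], [0, 0, 0], [0, 0, 0], [0, 0, 0], [0, 0, 0], [0, 0, 0]]' --rotation '[[0, 0, 0], [0, 0, 0], [0, 0, 0], [0, 0, 0], [0, 0, 0], [0, 0, 0]]' --force 10

```text
t: 23.8
ee_pos: [0.6649, -0.0219, 0.1073]
eef_rot: [0.141, 0.409, 0.854, 0.288]
force: [-5.6, -3.7, 5.1]
width: 0.0096
grasp_force: 10.0
```

Request:
drive_tool --claw '[1, 1, 1, 1, 1, 1, 1, 1, 1, 1]' --linear '[[0, 0.004, -0.0015], [0, 0.004, -0.0015], [0, 0.004, -0.0015], [0, 0.004, -0.0015], [0, 0.004, -0.0015], [0, 0.004, -0.0015], [0, 0.004, -0.0015], [0, 0.004, -0.0015], [0, 0.004, -0.0015], [0, 0.004, -0.0015]]' --rotation '[[1.85, 0, 0], [1.85, 0, 0], [1.85, 0, 0], [1.85, 0, 0], [1.85, 0, 0], [1.85, 0, 0], [1.85, 0, 0], [1.85, 0, 0], [1.85, 0, 0], [1.85, 0, 0]]'

```text
t: 24.8
ee_pos: [0.686, -0.0033, 0.1376]
eef_rot: [0.072, 0.427, 0.889, 0.147]
force: [8.9, 2.5, -11.0]
width: 0.0096
grasp_force: 10.0
```

Request:
drive_tool --claw '[1, 1, 1, 1, 1, 1, 1, 1, 1, 1]' --linear '[[0, 0.004, -0.0015], [0, 0.004, -0.0015], [0, 0.004, -0.0015], [0, 0.004, -0.0015], [0, 0.004, -0.0015], [0, 0.004, -0.0015], [0, 0.004, -0.0015], [0, 0.004, -0.0015], [0, 0.004, -0.0015], [0, 0, 0]]' --rotation '[[1.85, 0, 0], [1.85, 0, 0], [1.85, 0, 0], [1.85, 0, 0], [1.85, 0, 0], [1.85, 0, 0], [1.85, 0, 0], [1.85, 0, 0], [1.85, 0, 0], [0, 0, 0]]'

```text
t: 25.8
ee_pos: [0.7113, 0.0183, 0.1569]
eef_rot: [0.009, 0.432, 0.902, 0.017]
force: [3.6, 3.4, -8.2]
width: 0.0093
grasp_force: 10.0
```

Request:
drive_tool --claw '[1, 1, 1, 0.85, 0.72, 0.72, 0.72, 0.72]' --linear '[[0, 0.002, -0.0007], [0, 0.002, -0.0007], [0, 0, 0], [0, 0, 0], [0, 0, 0], [0, 0, 0], [0, 0, 0], [0, 0, 0]]' --rotation '[[0.93, 0, 0], [0.93, 0, 0], [0, 0, 0], [0, 0, 0], [0, 0, 0], [0, 0, 0], [0, 0, 0], [0, 0, 0]]'

```text
t: 26.6
ee_pos: [0.7147, 0.0187, 0.1618]
eef_rot: [0.004, 0.433, 0.901, 0.003]
force: [-0.0, -0.5, 0.9]
width: 0.0261
grasp_force: 0.0
```

Request:
drive_tool --claw '[0.72, 0.72, 0.72, 0.72, 0.72, 0.72, 0.72, 0.72, 0.72]' --linear '[[0, 0, -0.015], [0, 0, -0.025], [0, 0, -0.03], [0, 0, -0.03], [0, 0, -0.03], [0, 0, -0.03], [0, -0.04, 0], [0, -0.04, 0], [0, 0, 0]]' --rotation '[[0, 0, 0], [0, 0, 0], [0, 0, 0], [0, 0, 0], [0, 0, 0], [0, 0, 0], [0, 0, 0], [0, 0, 0], [0, 0, 0]]'

```text
t: 27.5
ee_pos: [0.6478, -0.0339, 0.3212]
eef_rot: [0.003, 0.434, 0.901, 0.002]
force: [-0.8, 0.4, -0.3]
width: 0.0258
grasp_force: 0.0
```

Run:
```python
from h import *
from plant import monitor,cams
s=monitor.get_state();print(s["t"],s["ee_pos"],s["force"]);f=wcam(s,cams.grab_frame("wrist"));S=cams.grab_frame("scene")
q=(.7491,.0487,.6772)
a=f["image"].copy()
u=proj(f,np.array([binp(q,p,0) for p in[(-.004,-.05,.14),(-.046,-.05,.14),(-.046,.05,.14),(-.004,.05,.14)]]));cv2.polylines(a,[np.int32(u)],False,(0,255,0),1)
b=cv2.resize(S["image"][110:350,150:440],(483,400))
b=S["image"][150:350,150:390];b=cv2.resize(b,(240,200));c=cv2.resize(S["image"][230:330,150:270],(240,200),interpolation=cv2.INTER_CUBIC)
o=np.zeros((420,800,3),np.uint8);o[:,:560]=a;o[:200,560:]=b;o[200:400,560:]=c;cv2.imwrite("pics/end.png",o[...,::-1])
```

```text
27.5 [ 0.6478036  -0.03393119  0.32124215] [-0.79901064  0.35143188 -0.29989774]
```

View pics/end.png

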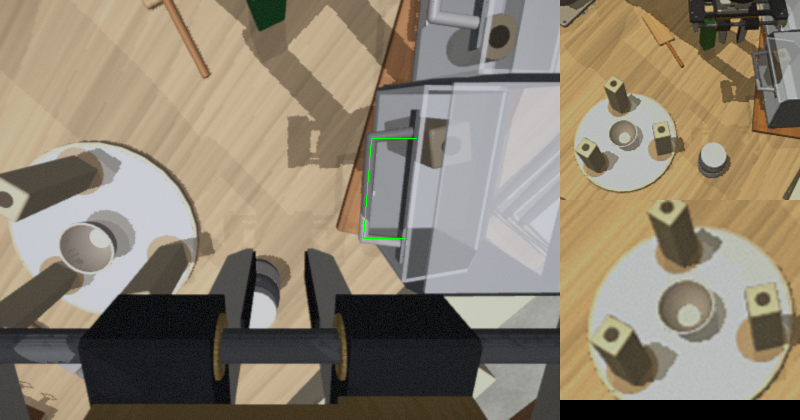

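The new post, the old posts and the bowl stand as they should, and the other post is in the bin at (440,145). The bar lies within about 2 px of its shut position. I check the shutting by comparing the fixed scene camera before and after.

Run:
```python
from h import *
from plant import cams
A=pickle.load(open("scene0.pkl","rb"));B=cams.grab_frame("scene")
q=(.7491,.0487,.6772)
a,b=[cv2.Canny(cv2.cvtColor(x["image"],cv2.COLOR_RGB2GRAY),40,120) for x in(A,B)]
ga,gb=[cv2.cvtColor(x["image"],cv2.COLOR_RGB2GRAY) for x in(A,B)]
for n,p in(("handle",(-.044,0,.14)),("h-",(-.044,-.05,.14)),("h+",(-.044,.05,.14)),("roofcorner",(.1,-.1,.169))):
    u,v=proj(A,binp(q,p,0))[0].astype(int);r=13;t=ga[v-r:v+r,u-r:u+r];w=gb[v-r-8:v+r+8,u-r-8:u+r+8]
    m=cv2.matchTemplate(w,t,cv2.TM_CCOEFF_NORMED);_,mx,_,l=cv2.minMaxLoc(m);print(n,mx,np.array(l)-8)
print("px for .04rad",proj(A,binp(q,(-.044,0,.14),.04))-proj(A,binp(q,(-.044,0,.14),0)))
for n,(x,y) in(("postA",(287,335)),("postB",(252,425)),("bowl",(298,398)),("jar",(424,430)),("mugb",(148,450)),("brush",(245,530))):
    u,v=int(x/1.4),int(y/1.4);r=14;t=ga[v-r:v+r,u-r:u+r];w=gb[v-r-8:v+r+8,u-r-8:u+r+8];m=cv2.matchTemplate(w,t,cv2.TM_CCOEFF_NORMED);_,mx,_,l=cv2.minMaxLoc(m);print(n,round(mx,2),np.array(l)-8)
```

```text
handle 0.7180532217025757 [-5 -8]
h- 0.5340640544891357 [0 0]
h+ 0.576386570930481 [-4  8]
roofcorner 0.9986671209335327 [0 0]
px for .04rad [[-2.28442271  0.44853839]]
postA 0.99 [0 0]
postB 1.0 [0 0]
bowl 1.0 [0 0]
jar 1.0 [0 0]
mugb 0.91 [0 0]
brush 1.0 [0 0]
```

The posts, bowl and other things have not moved, but the handle is shadowed, so the check says nothing about the bin. To be sure it is shut, I push the bar lightly from the front with closed fingers.

Request:
drive_tool --claw '[1, 1, 1, 1, 1, 1, 1, 1, 1, 1]' --linear '[[0, 0.03, 0], [0, 0, 0.01], [0, 0, 0.03], [0, 0, 0.03], [0, 0, 0.03], [0, 0, 0.03], [0, 0, 0.02], [0, 0, 0.016], [0, 0, 0], [0, 0, 0]]' --rotation '[[0, 0, 0], [0, 0, 0], [0, 0, 0], [0, 0, 0], [0, 0, 0], [0, 0, 0], [0, 0, 0], [0, 0, 0], [0, 0, 0], [0, 0, 0]]'

```text
t: 28.65
ee_pos: [0.6759, -0.0121, 0.1551]
eef_rot: [0.004, 0.432, 0.902, 0.002]
force: [0.4, 0.4, 0.4]
width: 0.0006
grasp_force: 0.0
```

Request:
drive_tool --claw '[1, 1, 1, 1, 1, 1]' --linear '[[0, 0.006, 0], [0, 0.006, 0], [0, 0.006, 0], [0, 0.004, 0], [0, 0.003, 0], [0, 0, 0]]' --rotation '[[0, 0, 0], [0, 0, 0], [0, 0, 0], [0, 0, 0], [0, 0, 0], [0, 0, 0]]'

```text
t: 29.25
ee_pos: [0.6952, 0.0038, 0.1546]
eef_rot: [0.003, 0.432, 0.902, 0.002]
force: [-0.5, 0.2, -0.2]
width: 0.0004
grasp_force: 0.0
```

Request:
drive_tool --claw '[1, 1, 1]' --linear '[[0, 0.002, 0], [0, 0.002, 0], [0, 0, 0]]' --rotation '[[0, 0, 0], [0, 0, 0], [0, 0, 0]]'

```text
t: 29.55
ee_pos: [0.6982, 0.0059, 0.1547]
eef_rot: [0.003, 0.433, 0.902, 0.002]
force: [-0.3, -0.0, -0.1]
width: 0.0006
grasp_force: 0.0
```

Request:
drive_tool --claw '[1, 1, 1]' --linear '[[0, 0.002, 0], [0, 0.002, 0], [0, 0, 0]]' --rotation '[[0, 0, 0], [0, 0, 0], [0, 0, 0]]'

```text
t: 29.85
ee_pos: [0.699, 0.0065, 0.1547]
eef_rot: [0.002, 0.433, 0.901, 0.0]
force: [-12.9, -6.6, 6.2]
width: 0.0005
grasp_force: 7.4
```

Request:
drive_tool --claw '[1, 1, 1]' --linear '[[0, 0.002, 0], [0, 0.001, 0], [0, 0, 0]]' --rotation '[[0, 0, 0], [0, 0, 0], [0, 0, 0]]'

```text
t: 30.15
ee_pos: [0.6991, 0.0066, 0.1547]
eef_rot: [-0.0, 0.434, 0.901, -0.002]
force: [-25.8, -13.0, 12.3]
width: 0.0002
grasp_force: 14.4
```

Firm resistance with no movement shows the bin is against its shut stop. I back off and leave.

Request:
drive_tool --claw '[1, 1, 1, 1, 1, 1, 1, 1, 1, 1, 1, 1, 1]' --linear '[[0, -0.004, 0], [0, -0.006, 0], [0, -0.02, 0], [0, -0.02, 0], [0, 0, -0.03], [0, 0, -0.04], [0, 0, -0.04], [0, 0, -0.04], [0, 0, 0], [0, 0, 0], [0, 0, 0], [0, 0, 0], [0, 0, 0]]' --rotation '[[0, 0, 0], [0, 0, 0], [0, 0, 0], [0, 0, 0], [0, 0, 0], [0, 0, 0], [0, 0, 0], [0, 0, 0], [0, 0, 0], [0, 0, 0], [0, 0, 0], [0, 0, 0], [0, 0, 0]]'

```text
t: 31.45
ee_pos: [0.6627, -0.0212, 0.3026]
eef_rot: [0.002, 0.433, 0.902, 0.002]
force: [0.9, -0.1, 0.3]
width: 0.0004
grasp_force: 0.0
```

```bash
python3 -c "
from plant import monitor,order
s=monitor.get_state();print(s['t'],s['ee_pos'],s['force']);print(order.sign_off())"
```

```text
31.45 [ 0.66274077 -0.02117005  0.30255239] [ 0.91291306 -0.11916396  0.28475418]
the job is handed in; nothing more can be done
None
```

The job is handed in at about 31 s (no verdict shown): a square post stands upright about 6 mm from the patch centre, the square-post bin is pushed shut with its other post inside, and the shelf posts and bowl have not moved.

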